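# Secure the link on its pivot pin with the spring cotter

### The arm

A 6-joint arm with a two-finger parallel gripper is mounted at the origin on a cart in front of the work surface, level with it; the furniture and walls round the work are solid. World frame = base frame: x ahead of the robot, y to its left, z up, the work surface at z = 0. Lengths are in m, angles in rad, forces in N, time in s.
With the tool pointing down it reaches from about 0.4 to 0.925 m from the base axis. Payload 12.5 kg.
Tool frame: the origin (TCP) lies at the centre of the arm's flange, where the gripper is bolted on; the fingertips stand 190 mm ahead of it and the grasp point (between the pads) lies 171 mm ahead of it; z points along the fingers, y is the direction in which the jaws open and shut (so a half turn about z gives the same grasp; the last joint's range is limited). The gripper opens to 95 mm and grips with 3 to 60 N. Pads are 20 mm wide; open, the fingers measure 119 mm over their backs; the gripper's body (75 mm by 180 mm) begins 59 mm behind the grasp point.
Start: joints at [1.125, 0.491, 1.559, -0, 1.092, -0.106], TCP at [0.208, 0.589, 0.405] pointing down, gripper open.
Joint ranges: [-3.1, 3.1], [-0.84, 2.19], [0.05, 2.79], [-1.13, 4.28], [0.06, 2.93], [-2.69, 2.69]. Speed limits (rad/s): [2.22, 2.22, 2.79, 3.14, 3.14, 3.14].

### API

Orientations are given as [roll, pitch, yaw] about the fixed x, y, z axes, in that order (R = Rz(yaw) Ry(pitch) Rx(roll)).
In Python, from bench import get_state, get_image, hand_in gives the robot as it stands.
- The arm moves only by the shell command python3 -m handwheel 'ROWS' [OPENING] [FORCE]. ROWS is JSON, a list of rows, each an object with "dp": the shift along the tool's x, y, z normalised to -1 to 1, where 1 is 25 mm, a list of three; "rotation": the turn, a rotation vector about the tool's x, y, z normalised to -1 to 1, where 1 is 4 degrees, a list of three. A call has 1 to 10 rows; each row shifts and turns the pose as measured when the row begins, along the tool's axes as they then stand; what a row does not reach is not made up. A row lasts 1/10 s, in which the tool goes at most 50 mm and 8.59 degrees, less where a joint would pass 70% of its speed; a pose out of reach is approached as far as the arm can. A call with a number of a shift or a turn outside -1 to 1 is refused whole. A call with a gripper value outside its range is refused whole. OPENING is the closure, from 0 (fully open) to 1 (shut), set as the call begins (- or left out, the last holds). The fingers move at their own pace and stop on an object; FORCE is the grip in N (left out, the last holds). Time passes only in rows, so rows that do not move let the fingers close. It gives the time, the measured TCP pose, the force and the opening at its end, in the units of the state.
- get_state(): the state, without advancing time (a new reading comes with each control period).
- get_image(name): name is "side" or "top" or "wrist"; returns a dict with "color" (420x560x3 uint8, red, green, blue), "fx", "fy", "cx", "cy" (pixels), "world_to_cam" (4x4, takes a point from world to camera coordinates); the wrist camera has in their place "mount" (4x4, takes a point from camera to tool coordinates, whose origin is the TCP and whose axes are the flange's). Camera axes: x right, y up, looking along -z (the intrinsics and any distortion apply to the point x, -y, -z); pixel columns grow to the right and rows downward; lengths in m; the calibration is good to about 2 mm. A picture is of the moment at which its call begins: read the wrist's pose just before it. There is no depth.
- hand_in(): hands the job in, once; it reports no verdict.
The state is a dict: "t": time; "qpos": joint angles; "joint_vel": joint speeds; "joint_torque": joint torques, N m; "eef_pos": TCP position; "orientation": TCP orientation; "ft_force": force on the tool from outside, world axes, zero at the start; "wrist_torque": the same for the moment, N m; "gripper_width": opening from 0.0 (shut) to 1.0 (fully open).
Only numpy, scipy, OpenCV 4.12 (cv2) and the standard library are available. Lean on these libraries where they do the work, as an engineer would, in place of code of your own. Each camera call takes 0.05 s, during which the arm holds its last target.

### The job

The steel link lies over its upright pivot pin, but nothing keeps it there. Draw the big spring cotter out of its hooded keeper, and push its straight leg through the cross hole of the pin, from either end of the hole, until the spring bow has snapped over the pin and rests relaxed round it. Let go of it there, and leave the other things on the table where they are.

Things in the scene. Friction and masses are not known exactly. Their poses are not given: they have to be found in the camera images.
- cotter: Loose spring cotter (hairpin) of 7 mm steel wire, 175 mm long, about 0.14 kg, lying flat. Origin: underside of the leg, at the rear end of the head. x: from the head along the straight leg to its tip; y: towards the bow; z: up. Leg axis at y 0, z 3.5 mm. On the leg, x 80 to 88 mm, a stop collar 18 mm wide that comes up against the pin. At the start about the rear 95 mm is hidden in the keeper.
- leg_tip (a point): Round tip of the cotter's straight leg, on its axis, 175 mm from the head's rear end. Over the last 35 mm there is only the bare leg, 7 mm thick, lying on the table. Axes as the cotter's.
- seat_point (a point): Point on the axis of the cotter's leg, 100 mm from the head's rear end and 75 mm from the tip: when the cotter is home it lies in the middle of the pin, at the centre of the cross hole (it has about 2 mm of play either way). Axes as the cotter's.
- fin_centre (a point): Centre of the finger tab on the cotter's head: an upright steel block 28 mm long (x), 14 mm wide (y), 28 mm high, flush underneath with the wire; 14 mm from the rear end, 10.5 mm above the leg's axis. Meant for the fingers when pushing the cotter in; hidden in the keeper at the start. Axes as the cotter's.
- bow_nose (a point): Centre of the wire at the bow's inward nose, 114 mm from the head's rear end, 8 mm beside the leg's axis when relaxed. The bow (6 mm wire) runs from the head beside the leg at y 17 mm, has a hollow for the pin at x 97 to 103 mm (y 16), then this nose, then a flared end at x 137, y 20 mm. It moves with the bow.
- bow (a joint): Spring hinge of the cotter's bow, rad: 0 relaxed, grows as the bow is spread from the leg; about 0.1 to 0.12 when its nose passes over the pin (pushing it over takes about 12 N along the leg; the push eases off once the nose is past); it springs back to about 0 once over.
- pivot_stand: Fixed stand: aluminium base plate 130x90x10 mm, a steel link on two bosses (link top at 40 mm, washer to 43 mm) and, through the link's larger end, the upright round pivot pin, 24 mm in diameter, top at 84 mm. Origin: on the table under the pin's axis. x: along the pin's cross hole; y: level, across it; link and most of the plate lie towards -y.
- cross_hole (a point): Centre of the pin's cross hole, 65 mm above the table, on the pin's axis. x: along the hole, which goes right through the pin (24 mm) and is open and alike at both ends. Hole 9.4 mm wide (y) and 9 mm high, its sides bevelled to 14 mm at the mouths; leg 7 mm.
- keeper: Fixed hooded box of grey sheet metal, 104x52x36 mm, without a floor, open only at its +x end. Origin: on the table under its centre; x: out of the mouth, which lies 52 mm from the origin; inside 46 mm wide and 33 mm high. The cotter lies in it head first, its leg and bow sticking out.
- inclinometer: dip circle: ring about 150 mm across on a black upright and T-shaped foot, 142x196x129 mm; bystander at the right rear; origin under its centre
- spirit_level: small white bar-shaped level 14x80x14 mm, lying; bystander; origin under its centre
- slot_weight: brass slotted disc weight, 32 mm across, 14 mm high; bystander; origin under its centre
- compass: flat round black compass, 48 mm across, 12 mm high; bystander; origin under its centre
- stopwatch: round white stopwatch 76x53x14 mm, lying; bystander; origin under its centre
- screwdriver: screwdriver 178 mm long with a blue handle, lying; bystander; origin under its centre
- fuse_box: small blue box with clear lid, 49x66x22 mm; bystander; origin under its centre

How it is judged:
At the end, for the whole second after the job is handed in: The cotter's leg stands through the cross hole, its seat point within 7 mm of the hole's centre and its leg within 0.25 rad of the hole's axis; the bow is snapped over the pin and relaxed (below 0.05 rad); the cotter is at rest (distance between seat_point and cross_hole below 0.007 m and angle between the x axis of cotter and the x axis of cross_hole, either way round below 0.25 rad and value of joint bow below 0.05 rad and linear speed of cotter below 0.02 m/s); the robot touches nothing.
It fails at once if one of the seven bystanders is displaced by more than 30 mm (distance of any of inclinometer, spirit_level, slot_weight, compass, stopwatch, screwdriver, fuse_box from where it was at the start of the episode above 0.03 m).
It also fails if it takes over 51 s, if anything falls off the work surface, if the arm or the gripper's body presses on something with over 40 N, if the wrist force passes 120 N, or if a joint passes its speed limit or range.

## Working session

There is one attempt and no reset: what is moved stays moved. The work goes in short steps, Python scripts to look and compute and a shell command to move; the robot and the scene stay as the last step left them, time stands still between calls to the robot, and variables do not carry over. Pictures are saved under pics/ and viewed, and the job is handed in when it is done.

```bash
ls; mkdir -p pics; python3 - <<'E'
from bench import *
import cv2
s=get_state();print(s)
for n in("side","top","wrist"):
    d=get_image(n);cv2.imwrite(f"pics/{n}0.png",d["color"][:,:,::-1])
    print(n,{k:v for k,v in d.items() if k!="color"})
E
```

```text
pics
{'t': 0.0, 'qpos': array([ 1.12539530e+00,  4.91573700e-01,  1.55946101e+00, -1.69786569e-05,
        1.09171161e+00, -1.05609906e-01]), 'joint_vel': array([ 0.00109979, -0.00031048,  0.00061026, -0.00014975,  0.0011264 ,
        0.0015187 ]), 'joint_torque': array([-1.62000808e-03, -6.12628913e+01, -2.58179319e+01,  6.92262151e-02,
        4.82266804e-02, -1.07755075e-04]), 'eef_pos': array([0.20827689, 0.58923877, 0.40414886]), 'orientation': array([-3.14044383e+00, -1.06637673e-04,  2.80180931e+00]), 'ft_force': array([0.58972561, 0.63897088, 0.0496952 ]), 'wrist_torque': array([0.07525869, 0.03789111, 0.00667147]), 'gripper_width': 0.9988282962460362}
side {'fx': 543.137124809435, 'fy': 543.137124809435, 'cx': 283.4793312733478, 'cy': 201.28061378265556, 'world_to_cam': array([[ 9.87588259e-01, -1.57064460e-01,  4.30737436e-04,
        -4.97708659e-01],
       [ 9.83612130e-02,  6.20608009e-01,  7.77927228e-01,
        -1.16865558e-01],
       [-1.22452039e-01, -7.68229429e-01,  6.28354234e-01,
        -1.34800436e+00],
       [ 0.00000000e+00,  0.00000000e+00,  0.00000000e+
[... 161 characters left out ...]
[[ 0.00564057, -0.99995971, -0.00698264,  0.02752977],
       [ 0.99667815,  0.00505446,  0.08128417, -0.50984872],
       [-0.08124561, -0.00741794,  0.99666651, -1.07959354],
       [ 0.        ,  0.        ,  0.        ,  1.        ]])}
wrist {'fx': 290.49716921685524, 'fy': 290.49716921685524, 'cx': 278.2519007128178, 'cy': 211.08754071742175, 'mount': array([[-6.73242540e-04,  9.54605078e-01,  2.97873617e-01,
         8.45703638e-02],
       [ 9.99999758e-01,  6.94197349e-04,  3.54447734e-05,
         5.00328457e-04],
       [-1.72947315e-04,  2.97873569e-01, -9.54605315e-01,
         2.02918665e-02],
       [ 0.00000000e+00,  0.00000000e+00,  0.00000000e+00,
         1.00000000e+00]])}
```

View pics/side0.png

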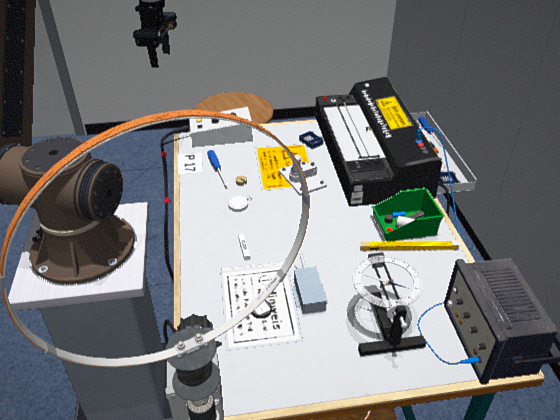

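View pics/top0.png

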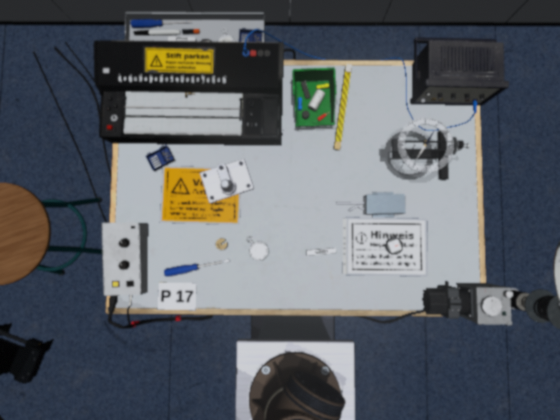

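View pics/wrist0.png

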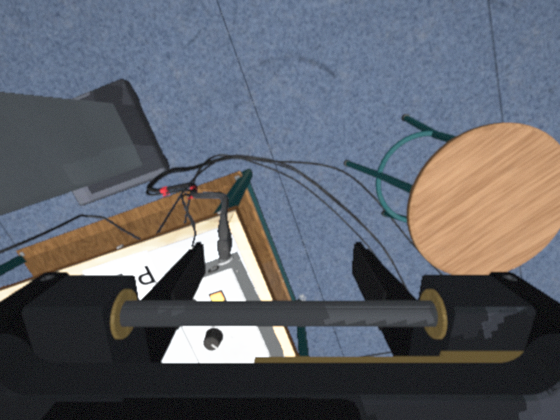

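```bash
python3 - <<'E'
import cv2
t=cv2.imread("pics/top0.png");s=cv2.imread("pics/side0.png")
a=cv2.resize(t[150:220,190:420],None,fx=3.4,fy=3.4,interpolation=cv2.INTER_CUBIC)
b=cv2.resize(s[130:320,230:350],None,fx=3.1,fy=3.1,interpolation=cv2.INTER_CUBIC)
cv2.imwrite("pics/a.png",a);cv2.imwrite("pics/b.png",b)
E
```

```text
(no output)
```

View pics/a.png

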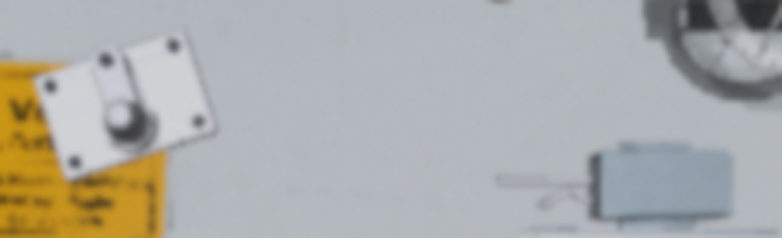

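View pics/b.png

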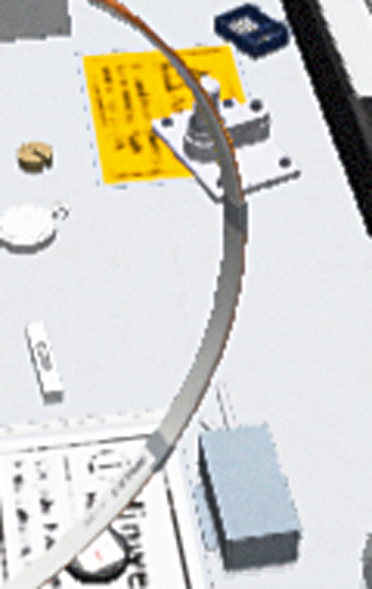

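```bash
cat > h.py <<'E'
import numpy as np,cv2
from bench import *
from scipy.spatial.transform import Rotation as R
def tcp():
    s=get_state();T=np.eye(4);T[:3,:3]=R.from_euler('xyz',s['orientation']).as_matrix();T[:3,3]=s['eef_pos'];return T
def cam(d,T=None):
    return np.linalg.inv(d['world_to_cam']) if 'world_to_cam' in d else T@d['mount']
def ray(d,C,u,v):
    r=C[:3,:3]@np.array([(u-d['cx'])/d['fx'],-(v-d['cy'])/d['fy'],-1]);return C[:3,3],r
def onplane(d,C,u,v,z):
    o,r=ray(d,C,u,v);return o+r*(z-o[2])/r[2]
def proj(d,C,p):
    q=np.linalg.inv(C)@np.append(p,1);return d['cx']+d['fx']*q[0]/-q[2],d['cy']-d['fy']*q[1]/-q[2]
def snap(n,f,T=None):
    T=tcp();d=get_image(n);cv2.imwrite(f"pics/{f}.png",d["color"][:,:,::-1]);return d,cam(d,T)
def toolmove(dw,T=None):
    T=tcp() if T is None else T
    return T[:3,:3].T@np.array(dw)/0.025
E
python3 - <<'E'
from h import *
d=get_image("top");C=cam(d)
f=lambda a,b:(190+a/3.4,150+b/3.4)
np.set_printoptions(precision=4,suppress=True)
for n,p,z in[("leg tip",(495,181),.0035),("leg mouth",(590,183),.0035),("bow end",(540,206),.0035),("pin top",(122,114),.084),("plate",(35,75),.01),("plate",(185,30),.01),("plate",(217,130),.01),("plate",(70,180),.01),("keep",(592,152),.036),("keep",(592,220),.036),("keep",(733,150),.036),("keep",(733,217),.036)]:
    print(n,onplane(d,C,*f(*p),z))
T=tcp();print(T)
E
```

```text
leg tip [ 0.5257 -0.1119  0.0035]
leg mouth [ 0.5245 -0.1893  0.0035]
bow end [ 0.5055 -0.1484  0.0035]
pin top [0.568  0.1816 0.084 ]
plate [0.6104 0.2649 0.01  ]
plate [0.6483 0.1425 0.01  ]
plate [0.5658 0.1153 0.01  ]
plate [0.5242 0.2345 0.01  ]
keep [ 0.5462 -0.185   0.036 ]
keep [ 0.4921 -0.1844  0.036 ]
keep [ 0.5483 -0.2967  0.036 ]
keep [ 0.495  -0.2957  0.036 ]
[[-0.9428  0.3333 -0.0003  0.2083]
 [ 0.3333  0.9428 -0.0006  0.5893]
 [ 0.0001 -0.0006 -1.      0.4044]
 [ 0.      0.      0.      1.    ]]
```

```bash
R='' ; python3 -m handwheel '[{"dp":[0,0,0],"rotation":[0,0,1]},{"dp":[0,0,0],"rotation":[0,0,1]},{"dp":[0,0,0],"rotation":[0,0,1]},{"dp":[0,0,0],"rotation":[0,0,1]},{"dp":[0,0,0],"rotation":[0,0,1]},{"dp":[0,0,0],"rotation":[0,0,1]},{"dp":[0,0,0],"rotation":[0,0,1]},{"dp":[0,0,0],"rotation":[0,0,1]},{"dp":[0,0,0],"rotation":[0,0,1]},{"dp":[0,0,0],"rotation":[0,0,1]}]'
```

```text
t: 1.2
eef_pos: [0.2082, 0.5891, 0.4024]
orientation: [-3.138, 0.003, 2.077]
ft_force: [-0.7, -0.7, -0.6]
gripper_width: 0.996
```

```bash
python3 -m handwheel '[{"dp":[-1,0.2,0],"rotation":[0,0,1]},{"dp":[-1,0.3,0],"rotation":[0,0,1]},{"dp":[-1,0.3,0],"rotation":[0,0,1]},{"dp":[-1,0.4,0],"rotation":[0,0,1]},{"dp":[-1,0.5,0],"rotation":[0,0,1]},{"dp":[-1,0.5,0],"rotation":[0,0,1]},{"dp":[-1,0.6,0],"rotation":[0,0,1]},{"dp":[-1,0.7,0],"rotation":[0,0,0]},{"dp":[-1,0.7,0],"rotation":[0,0,0]},{"dp":[-1,0.7,0],"rotation":[0,0,0]}]'; python3 -m handwheel '[{"dp":[-1,0.8,0],"rotation":[0,0,0]},{"dp":[-1,0.8,0],"rotation":[0,0,0]},{"dp":[-1,0.8,0],"rotation":[0,0,0]},{"dp":[-1,0.8,0],"rotation":[0,0,0]},{"dp":[-1,0.8,0],"rotation":[0,0,0]},{"dp":[-1,0.8,0],"rotation":[0,0,0]}]'
```

```text
t: 2.2
eef_pos: [0.3806, 0.3584, 0.4014]
orientation: [-3.138, 0.006, 1.57]
ft_force: [0.7, -0.0, -0.4]
gripper_width: 1.0
t: 2.8
eef_pos: [0.5042, 0.2013, 0.4018]
orientation: [-3.138, 0.006, 1.57]
ft_force: [0.8, 0.1, 0.2]
gripper_width: 0.996
```

```bash
python3 -m handwheel '[{"dp":[-1,0.6,0.4],"rotation":[0,0,0]},{"dp":[-1,0.6,0.4],"rotation":[0,0,0]},{"dp":[-1,0.6,0.4],"rotation":[0,0,0]},{"dp":[-0.8,0.6,0.4],"rotation":[0,0,0]},{"dp":[0,0,0],"rotation":[0,0,0]}]'
python3 - <<'E'
from h import *
d,C=snap("wrist","w1");print(tcp()[:3,3])
E
```

```text
t: 3.3
eef_pos: [0.5679, 0.0988, 0.3605]
orientation: [-3.139, 0.006, 1.567]
ft_force: [-0.4, 1.3, 0.7]
gripper_width: 1.0
[0.5672193  0.09975286 0.36104581]
```

View pics/w1.png

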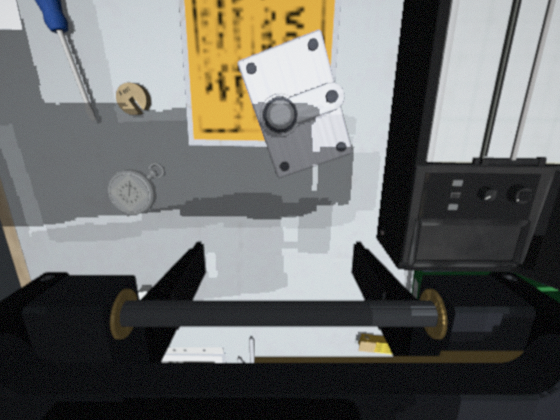

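```bash
python3 - <<'E'
from h import *
np.set_printoptions(precision=4,suppress=True)
im=cv2.imread("pics/w1.png");cv2.imwrite("pics/w1c.png",cv2.resize(im[20:190,190:370],None,fx=3.3,fy=3.3,interpolation=cv2.INTER_CUBIC))
E
```

```text
(no output)
```

View pics/w1c.png

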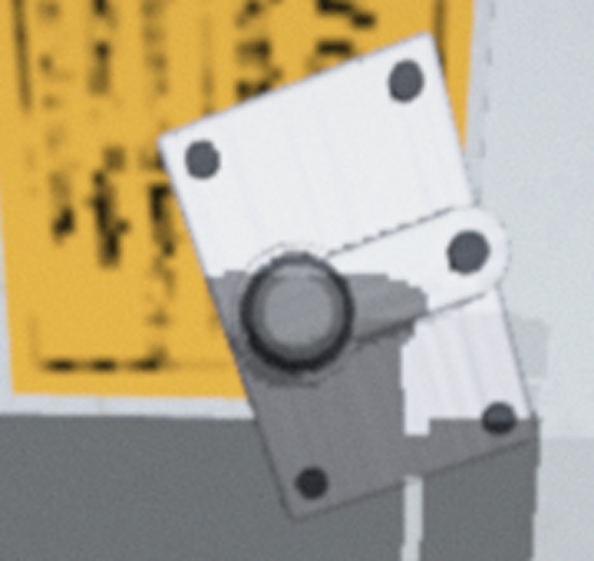

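```bash
python3 - <<'E'
from h import *
np.set_printoptions(precision=4,suppress=True)
T=tcp();d=get_image("wrist");C=cam(d,T)
g=lambda a,b,z:onplane(d,C,190+a/3.3,20+b/3.3,z)
c=[g(*p,.01) for p in[(160,140),(430,33),(537,437),(293,520)]]
b=[g(*p,.012) for p in[(203,160),(405,80),(498,417),(312,483)]]
for c in(c,b):
    print(np.array(c))
    for i,j in((3,0),(2,1)):
        v=c[i]-c[j];v=-v;print(np.linalg.norm(v),np.degrees(np.arctan2(v[1],v[0])))
    for i,j in((1,0),(2,3)):
        v=c[i]-c[j];print(np.linalg.norm(v),np.degrees(np.arctan2(v[1],v[0]))+90)
    print(np.mean(c,0))
print("pin",g(297,312,.084),"link boss",g(467,251,.043), g(297,312,.065))
E
```

```text
[[0.5263 0.2401 0.01  ]
 [0.6091 0.2688 0.01  ]
 [0.6501 0.1484 0.01  ]
 [0.5672 0.1202 0.01  ]]
0.1265960671848659 108.84470178542504
0.12713803392559545 108.82641375129745
0.08764955773463035 109.12231509707405
0.08760802664384937 108.76800277399454
[0.5882 0.1944 0.01  ]
[[0.5396 0.234  0.012 ]
 [0.6017 0.2558 0.012 ]
 [0.6361 0.1553 0.012 ]
 [0.5737 0.1334 0.012 ]]
0.10622190863955551 108.71811653574478
0.10617088376082229 108.86351670685572
0.06579398401538111 109.30380572250498
0.0660639437012509 109.34596403492601
[0.5878 0.1947 0.012 ]
pin [0.5685 0.1881 0.084 ] link boss [0.6178 0.2052 0.043 ] [0.5686 0.1884 0.065 ]
```

```bash
python3 -m handwheel '[{"dp":[-1,-0.2,0.2],"rotation":[0,0,0]},{"dp":[-1,-0.2,0.2],"rotation":[0,0,0]},{"dp":[-1,-0.2,0.2],"rotation":[0,0,0]},{"dp":[-1,-0.2,0.2],"rotation":[0,0,0]},{"dp":[-1,-0.2,0.2],"rotation":[0,0,0]},{"dp":[-1,-0.2,0.2],"rotation":[0,0,0]},{"dp":[-1,-0.2,0.2],"rotation":[0,0,0]},{"dp":[-1,-0.2,0.2],"rotation":[0,0,0]},{"dp":[-1,-0.2,0.2],"rotation":[0,0,0]},{"dp":[0,0,0],"rotation":[0,0,0]}]'
python3 - <<'E'
from h import *
d,C=snap("wrist","w2");print(tcp()[:3,3])
E
```

```text
t: 4.4
eef_pos: [0.5175, -0.1205, 0.3222]
orientation: [3.136, 0.005, 1.582]
ft_force: [-0.2, -1.3, 0.7]
gripper_width: 1.0
[ 0.51767824 -0.11946014  0.32247666]
```

View pics/w2.png

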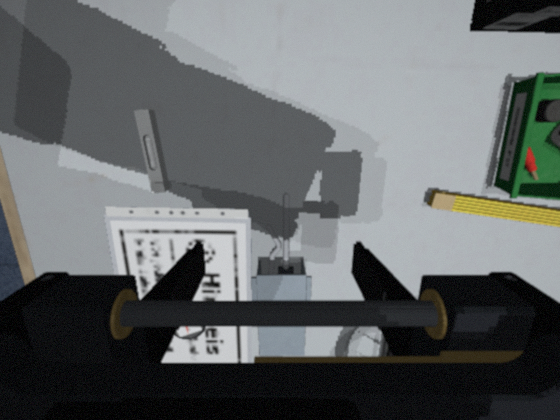

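```bash
python3 - <<'E'
from h import *
np.set_printoptions(precision=4,suppress=True)
im=cv2.imread("pics/w2.png");cv2.imwrite("pics/w2c.png",cv2.resize(im[180:300,220:340],None,fx=5,fy=5,interpolation=cv2.INTER_CUBIC))
T=tcp();d=get_image("wrist");C=cam(d,T)
for p in((287,193),(287,220),(287,255)):print(onplane(d,C,*p,.0035))
print(T)
E
```

```text
[ 0.5287 -0.1089  0.0035]
[ 0.5294 -0.1391  0.0035]
[ 0.5302 -0.1811  0.0035]
[[-0.0117  0.9999  0.0055  0.5177]
 [ 0.9999  0.0117 -0.0047 -0.1195]
 [-0.0048  0.0054 -1.      0.3225]
 [ 0.      0.      0.      1.    ]]
```

View pics/w2c.png

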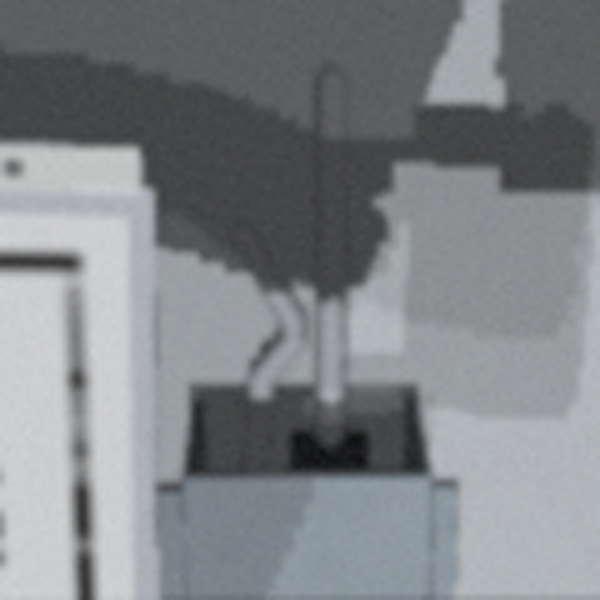

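```bash
python3 -m handwheel '[{"dp":[-0.1,0.2,1],"rotation":[0,0,0]},{"dp":[-0.1,0.2,1],"rotation":[0,0,0]},{"dp":[0,0,1],"rotation":[0,0,0]},{"dp":[0,0,1],"rotation":[0,0,0]},{"dp":[0,0,0.7],"rotation":[0,0,0]},{"dp":[0,0,0],"rotation":[0,0,0]}]' 0.4 30
python3 - <<'E'
from h import *
np.set_printoptions(precision=4,suppress=True)
d,C=snap("wrist","w3");T=tcp();print(T);print(T@[0,0,.19,1],toolmove([.5288-(T@[0,0,.19,1])[0],-.125-(T@[0,0,.19,1])[1],.0015-(T@[0,0,.19,1])[2]]))
E
```

```text
t: 5.1
eef_pos: [0.5313, -0.1154, 0.2054]
orientation: [3.129, 0.007, 1.592]
ft_force: [0.5, -0.8, 0.6]
gripper_width: 0.615
[[-0.0212  0.9997  0.0141  0.5315]
 [ 0.9998  0.0213 -0.0066 -0.1154]
 [-0.0069  0.0139 -0.9999  0.2065]
 [ 0.      0.      0.      1.    ]]
[ 0.5341 -0.1167  0.0165  1.    ] [-0.3235 -0.2293  0.5982]
```

View pics/w3.png

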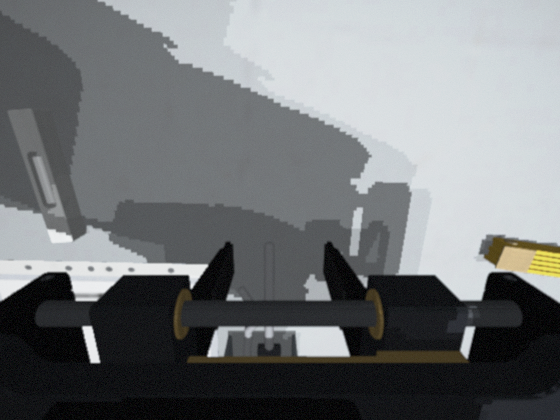

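```bash
cat >> h.py <<'E'
def plan(p,yawdeg,L=.19):
    """tip point target p (at L ahead), tool vertical with tool x at yawdeg -> total units"""
    T=tcp();Rt=R.from_euler('xyz',[np.pi,0,np.radians(yawdeg)]).as_matrix()
    rv=np.degrees(R.from_matrix(T[:3,:3].T@Rt).as_rotvec())/4
    tgt=np.array(p)+[0,0,L]
    print("t",get_state()['t'],"tip",(T@[0,0,L,1])[:3].round(4),"yaw",np.degrees(np.arctan2(T[1,0],T[0,0])).round(2),"ft",get_state()['ft_force'].round(1))
    print("dp",(T[:3,:3].T@(tgt-T[:3,3])/.025).round(2),"(keeping vertical ax:",(Rt.T@(tgt-T[:3,3])/.025).round(2),") rot",rv.round(2))
E
python3 - <<'E'
from h import *
plan([.5288,-.125,.0015],91)
T=tcp();d=get_image("wrist");C=cam(d,T);print(onplane(d,C,270,243,.0035),onplane(d,C,269.5,290,.0035))
E
```

```text
t 5.15 tip [ 0.5341 -0.1167  0.0165] yaw 91.22 ft [ 0.4  0.3 -0. ]
dp [-0.38 -0.12  0.6 ] (keeping vertical ax: [-0.38 -0.11  0.6 ] ) rot [0.2  0.1  0.06]
[ 0.52880023 -0.11152592  0.0035    ] [ 0.52888327 -0.14835982  0.0035    ]
```

```bash
python3 -m handwheel '[{"dp":[-0.4,-0.1,0.3],"rotation":[0.2,0.1,0.06]},{"dp":[0,0,0.2],"rotation":[0,0,0]},{"dp":[0,0,0],"rotation":[0,0,0]}]'
python3 - <<'E'
from h import *
plan([.5288,-.127,.0015],91)
E
```

```text
t: 5.5
eef_pos: [0.5299, -0.126, 0.1968]
orientation: [3.137, 0.001, 1.589]
ft_force: [-0.3, -0.3, -0.4]
gripper_width: 0.601
t 5.5 tip [ 0.5308 -0.1263  0.0068] yaw 91.02 ft [-0.3 -0.3 -0.4]
dp [-0.04 -0.05  0.21] (keeping vertical ax: [-0.04 -0.05  0.21] ) rot [0.06 0.02 0.  ]
```

```bash
python3 -m handwheel '[{"dp":[0,-0.06,0.2],"rotation":[0.05,0,0]},{"dp":[0,0,0],"rotation":[0,0,0]}]'; python3 -m handwheel '[{"dp":[0,0,0],"rotation":[0,0,0]},{"dp":[0,0,0],"rotation":[0,0,0]},{"dp":[0,0,0],"rotation":[0,0,0]},{"dp":[0,0,0],"rotation":[0,0,0]},{"dp":[0,0,0],"rotation":[0,0,0]},{"dp":[0,0,0],"rotation":[0,0,0]},{"dp":[0,0,0],"rotation":[0,0,0]}]' 1 40
python3 - <<'E'
from h import *
plan([.5288,-.127,.0015],91)
E
```

```text
t: 5.7
eef_pos: [0.5283, -0.1264, 0.192]
orientation: [3.14, 0.002, 1.588]
ft_force: [0.0, 0.4, 0.4]
gripper_width: 0.603
t: 6.4
eef_pos: [0.5284, -0.1263, 0.1923]
orientation: [3.14, 0.002, 1.588]
ft_force: [0.1, -0.9, 0.1]
gripper_width: 0.068
t 6.4 tip [ 0.5287 -0.1267  0.0023] yaw 90.98 ft [ 0.1 -0.9  0.1]
dp [-0.03  0.02  0.03] (keeping vertical ax: [-0.03  0.02  0.03] ) rot [ 0.03  0.03 -0.01]
```

```bash
python3 -m handwheel '[{"dp":[0.4,0,0],"rotation":[0,0,0]},{"dp":[0.5,0,0],"rotation":[0,0,0]},{"dp":[0.6,0,0],"rotation":[0,0,0]},{"dp":[0.6,0,0],"rotation":[0,0,0]},{"dp":[0.6,0,0],"rotation":[0,0,0]},{"dp":[0.6,0,0],"rotation":[0,0,0]}]'
python3 - <<'E'
from h import *
plan([.5268,.01,.002],91);print(get_state()['gripper_width'])
E
```

```text
t: 7.0
eef_pos: [0.5267, -0.0375, 0.1923]
orientation: [3.139, 0.002, 1.587]
ft_force: [0.6, -1.6, 0.4]
gripper_width: 0.063
t 7.0 tip [ 0.5272 -0.038   0.0023] yaw 90.92 ft [ 0.6 -1.6  0.4]
dp [1.9  0.04 0.01] (keeping vertical ax: [1.9  0.04 0.01] ) rot [ 0.04  0.03 -0.02]
0.06278711652906904
```

```bash
python3 -m handwheel '[{"dp":[0.6,0,0],"rotation":[0,0,0]},{"dp":[0.6,0,0],"rotation":[0,0,0]},{"dp":[0.6,0,0],"rotation":[0,0,0]},{"dp":[0.1,0,0],"rotation":[0,0,0]},{"dp":[0,0,0],"rotation":[0,0,0]}]'; python3 -m handwheel '[{"dp":[0,0,0],"rotation":[0,0,0]},{"dp":[0,0,0],"rotation":[0,0,0]},{"dp":[0,0,0],"rotation":[0,0,0]},{"dp":[0,0,0],"rotation":[0,0,0]},{"dp":[0,0,-0.5],"rotation":[0,0,0]},{"dp":[0,0,-1],"rotation":[0,0,0]},{"dp":[0,0,-1],"rotation":[0,0,0]},{"dp":[-0.8,0,-1],"rotation":[0,0,0]},{"dp":[-0.8,0,-0.5],"rotation":[0,0,0]},{"dp":[0,0,0],"rotation":[0,0,0]}]' 0.4 40
python3 - <<'E'
from h import *
d,C=snap("wrist","w4");print(tcp()[:3,3]);plan([.5268,.01,.002],91)
E
```

```text
t: 7.5
eef_pos: [0.5244, 0.0191, 0.1923]
orientation: [3.14, 0.002, 1.594]
ft_force: [-0.0, -0.5, 0.6]
gripper_width: 0.054
t: 8.5
eef_pos: [0.5248, -0.0233, 0.2998]
orientation: [3.14, 0.003, 1.592]
ft_force: [-0.4, -0.5, 0.0]
gripper_width: 0.601
[ 0.52458607 -0.02248608  0.29903037]
t 8.55 tip [ 0.5247 -0.0229  0.109 ] yaw 91.19 ft [ 1.   0.4 -0.2]
dp [1.31 0.11 4.28] (keeping vertical ax: [1.3  0.11 4.28] ) rot [0.01 0.03 0.05]
```

View pics/w4.png

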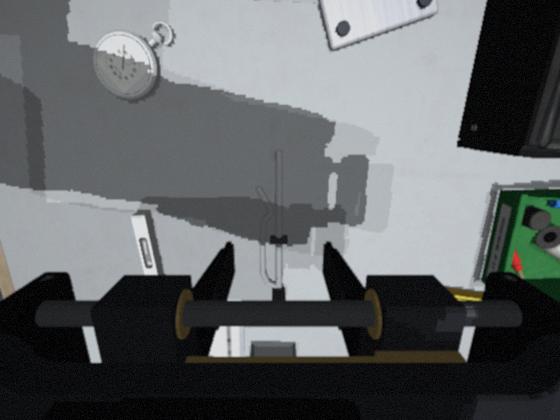

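```bash
python3 - <<'E'
from h import *
np.set_printoptions(precision=4,suppress=True)
im=cv2.imread("pics/w4.png");cv2.imwrite("pics/w4c.png",cv2.resize(im[140:305,220:340],None,fx=3.6,fy=3.6,interpolation=cv2.INTER_CUBIC))
T=tcp();d=get_image("wrist");C=cam(d,T)
for p in((279,151),(279,240),(278.5,288)):print(onplane(d,C,*p,.0035))
print(onplane(d,C,278.5,288,.028))
E
```

```text
[0.5245 0.0348 0.0035]
[ 0.5264 -0.0549  0.0035]
[ 0.5271 -0.1111  0.0035]
[ 0.5267 -0.0957  0.028 ]
```

View pics/w4c.png

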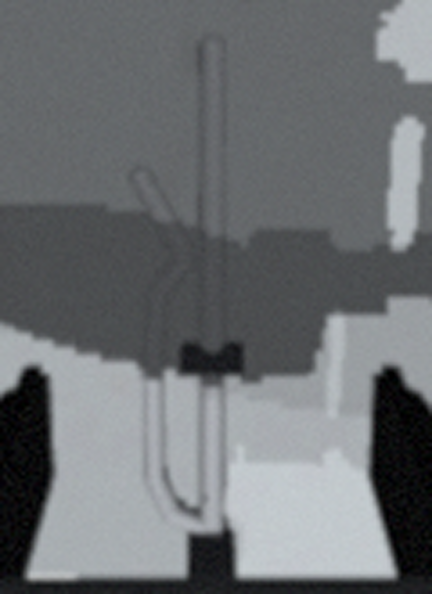

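```bash
python3 -m handwheel '[{"dp":[-1,0,0.3],"rotation":[0,0,0]},{"dp":[-1,0,0.3],"rotation":[0,0,0]},{"dp":[-1,0,0.6],"rotation":[0,0,0]},{"dp":[-1,0,0.8],"rotation":[0,0,0]},{"dp":[0,0,0.5],"rotation":[0,0,0]},{"dp":[0,0,0],"rotation":[0,0,0]}]'
python3 - <<'E'
from h import *
snap("wrist","w5");plan([.5272,-.128,.006],91)
E
```

```text
t: 9.2
eef_pos: [0.5259, -0.1203, 0.2303]
orientation: [-3.135, -0.001, 1.596]
ft_force: [-0.3, 0.0, 0.2]
gripper_width: 0.598
t 9.25 tip [ 0.5249 -0.1201  0.0411] yaw 91.45 ft [-0.3 -0.7 -0.2]
dp [-0.31  0.05  1.4 ] (keeping vertical ax: [-0.31  0.04  1.4 ] ) rot [-0.08 -0.01  0.11]
```

View pics/w5.png

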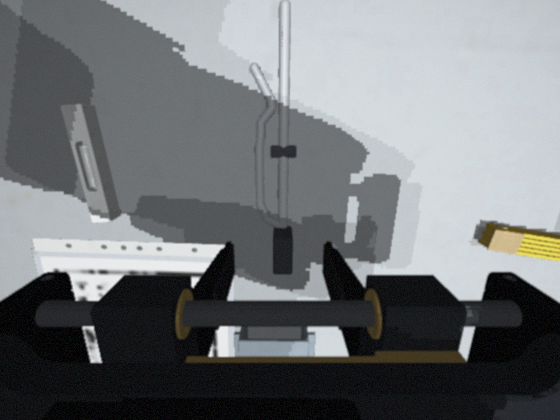

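```bash
python3 - <<'E'
from h import *
T=tcp();d=get_image("wrist");C=cam(d,T)
im=d['color'];
for p,z in(((284,3),.0035),((283,151),.0035),((284,152),.0035),((283,228),.0),((283,275),.028),((274,270),.028),((292,270),.028)):print(p,z,onplane(d,C,*p,z).round(4))
E
```

```text
(284, 3) 0.0035 [0.5247 0.0336 0.0035]
(283, 151) 0.0035 [ 0.5267 -0.0554  0.0035]
(284, 152) 0.0035 [ 0.5274 -0.056   0.0035]
(283, 228) 0.0 [ 0.5285 -0.1143  0.    ]
(283, 275) 0.028 [ 0.5289 -0.1393  0.028 ]
(274, 270) 0.028 [ 0.5225 -0.1355  0.028 ]
(292, 270) 0.028 [ 0.5351 -0.1351  0.028 ]
```

```bash
python3 -m handwheel '[{"dp":[-0.3,0.1,0.4],"rotation":[-0.08,0,0]},{"dp":[0,0,0.6],"rotation":[0,0,0]},{"dp":[0,0,0.35],"rotation":[0,0,0]},{"dp":[0,0,0],"rotation":[0,0,0]}]'
python3 - <<'E'
from h import *
plan([.5283,-.128,.006],91.4)
E
```

```text
t: 9.7
eef_pos: [0.5302, -0.1258, 0.1983]
orientation: [3.136, 0.001, 1.6]
ft_force: [-0.6, 0.1, -0.4]
gripper_width: 0.598
t 9.7 tip [ 0.5314 -0.126   0.0083] yaw 91.7 ft [-0.6  0.1 -0.4]
dp [-0.08 -0.08  0.09] (keeping vertical ax: [-0.08 -0.08  0.09] ) rot [0.09 0.02 0.08]
```

```bash
python3 -m handwheel '[{"dp":[-0.08,-0.08,0.08],"rotation":[0.09,0,0.08]},{"dp":[0,0,0],"rotation":[0,0,0]}]'
python3 - <<'E'
from h import *
plan([.5283,-.128,.006],91.4)
E
python3 -m handwheel '[{"dp":[0,0,0],"rotation":[0,0,0]},{"dp":[0,0,0],"rotation":[0,0,0]},{"dp":[0,0,0],"rotation":[0,0,0]},{"dp":[0,0,0],"rotation":[0,0,0]},{"dp":[0,0,0],"rotation":[0,0,0]},{"dp":[0,0,0],"rotation":[0,0,0]}]' 1 55
python3 - <<'E'
from h import *
plan([.5283,-.128,.006],91.4)
E
```

```text
t: 9.9
eef_pos: [0.5284, -0.1278, 0.1965]
orientation: [-3.141, 0.001, 1.595]
ft_force: [0.1, -0.2, 0.7]
gripper_width: 0.599
t 9.9 tip [ 0.5283 -0.1281  0.0065] yaw 91.39 ft [ 0.1 -0.2  0.7]
dp [-0.01 -0.    0.02] (keeping vertical ax: [-0.01 -0.    0.02] ) rot [-0.01  0.02 -0.  ]
t: 10.5
eef_pos: [0.5285, -0.1279, 0.1979]
orientation: [3.14, 0.002, 1.595]
ft_force: [0.5, 0.4, 0.3]
gripper_width: 0.153
t 10.5 tip [ 0.5288 -0.1284  0.0079] yaw 91.38 ft [0.5 0.4 0.3]
dp [-0.   -0.01  0.08] (keeping vertical ax: [-0.   -0.01  0.08] ) rot [ 0.02  0.03 -0.  ]
```

```bash
python3 -m handwheel '[{"dp":[0,0,-0.5],"rotation":[0,0,0]},{"dp":[0,0,-0.7],"rotation":[0,0,0]},{"dp":[0.2,0.2,-0.7],"rotation":[0,0,-0.6]},{"dp":[0.6,0.4,-0.6],"rotation":[0,0,-0.8]},{"dp":[0.6,0.5,0],"rotation":[0,0,-0.8]},{"dp":[0.6,0.6,0],"rotation":[0,0,-0.8]},{"dp":[0.6,0.7,0],"rotation":[0,0,-0.7]},{"dp":[0.6,0.7,0],"rotation":[0,0,-0.5]},{"dp":[0,0,0],"rotation":[0,0,0]}]'
python3 - <<'E'
from h import *
snap("wrist","w6");plan([.632,.0036,.0687],109)
E
```

```text
t: 11.4
eef_pos: [0.5923, -0.0321, 0.2695]
orientation: [3.139, 0.003, 1.898]
ft_force: [0.2, 0.0, -1.3]
gripper_width: 0.142
t 11.45 tip [ 0.5923 -0.0334  0.0794] yaw 108.7 ft [-0.1 -0.5 -0.9]
dp [0.87 1.99 0.43] (keeping vertical ax: [0.86 2.   0.43] ) rot [ 0.03  0.05 -0.07]
```

View pics/w6.png

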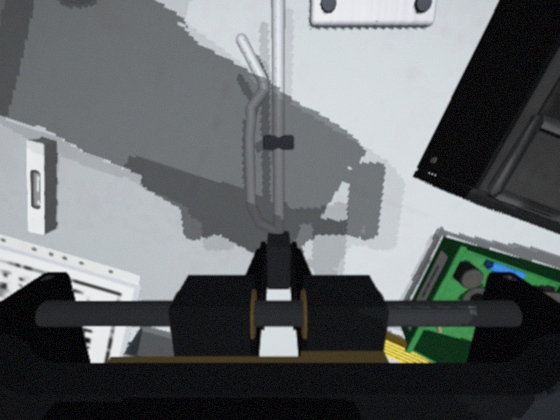

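```bash
python3 -m handwheel '[{"dp":[0.2,0.7,0.1],"rotation":[0,0,0]},{"dp":[0.2,0.7,0.1],"rotation":[0,0,0]},{"dp":[0.2,0.6,0.1],"rotation":[0,0,0]},{"dp":[0,0,0],"rotation":[0,0,0]}]'
python3 - <<'E'
from h import *
snap("wrist","w7");snap("side","s7");snap("top","t7");plan([.632,.0036,.0687],109)
E
```

```text
t: 11.85
eef_pos: [0.6337, -0.0045, 0.2635]
orientation: [3.141, 0.003, 1.893]
ft_force: [-0.5, -0.2, -1.1]
gripper_width: 0.144
t 12.0 tip [ 0.6327 -0.0058  0.0737] yaw 108.42 ft [-1.5 -0.  -1.5]
dp [0.35 0.09 0.2 ] (keeping vertical ax: [0.34 0.09 0.2 ] ) rot [-0.    0.04 -0.15]
```

View pics/w7.png

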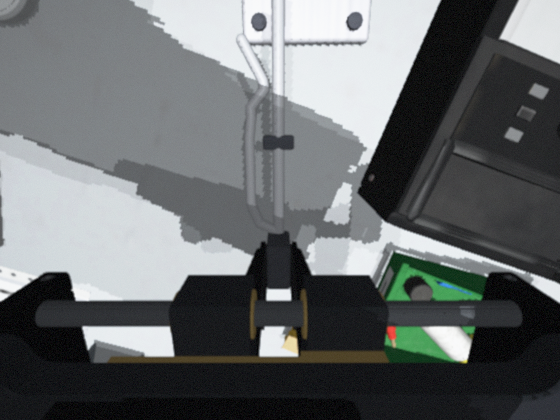

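View pics/s7.png

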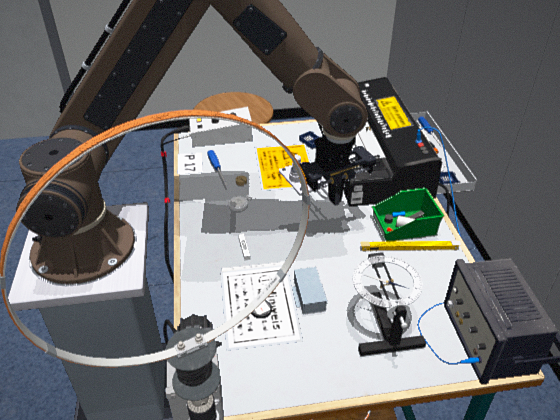

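```bash
python3 - <<'E'
from h import *
np.set_printoptions(precision=4,suppress=True)
for n,x0,y0,w,h,k in(("w7",210,0,180,165,3.5),("s7",250,125,120,100,6),("t7",190,150,130,90,6)):
    im=cv2.imread(f"pics/{n}.png")[y0:y0+h,x0:x0+w];cv2.imwrite(f"pics/{n}c.png",cv2.resize(im,None,fx=k,fy=k,interpolation=cv2.INTER_CUBIC))
E
```

```text
(no output)
```

View pics/w7c.png

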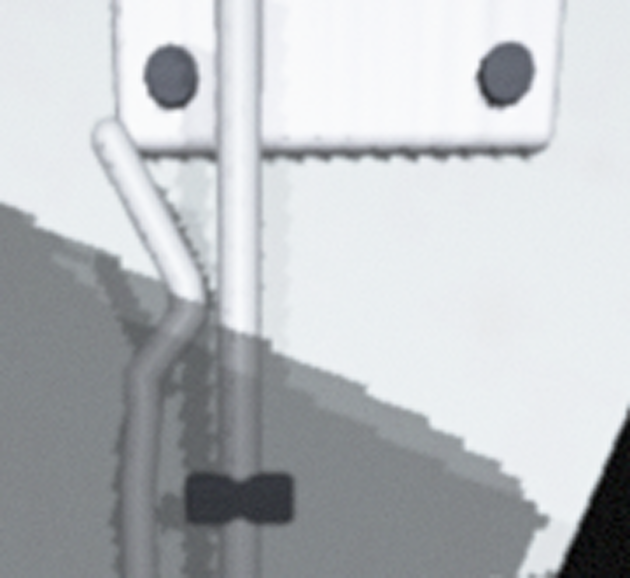

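View pics/s7c.png

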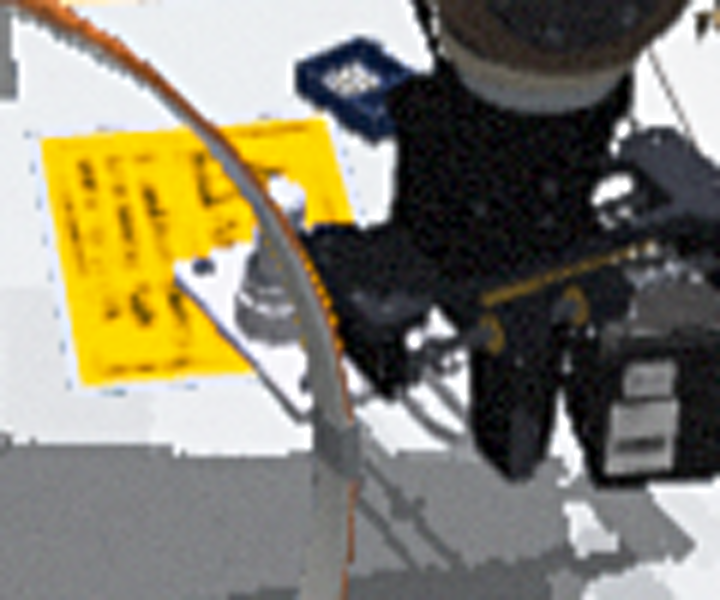

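View pics/t7c.png

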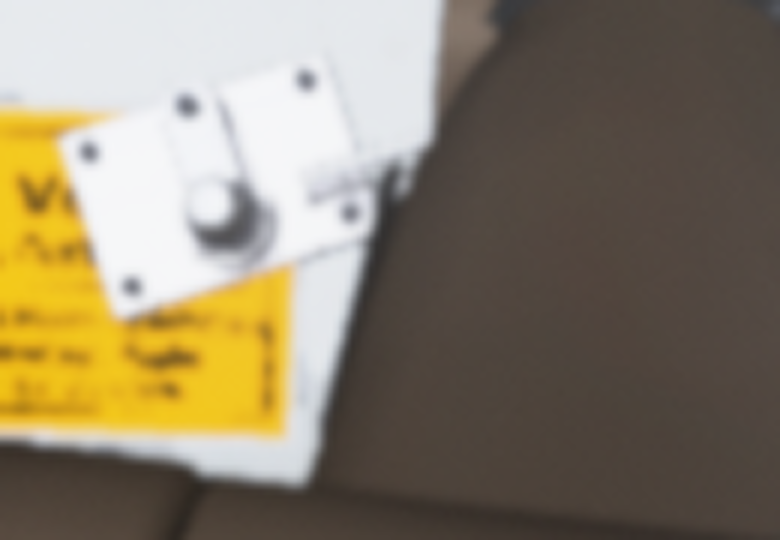

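```bash
python3 - <<'E'
from h import *
np.set_printoptions(precision=4,suppress=True)
P=[];Q=[]
for i in range(8):
    s=get_state();P.append(np.r_[s['eef_pos'],s['orientation']]);d=get_image("wrist")
P=np.array(P);P[:,3]%=2*np.pi;print(P.mean(0),P.std(0))
T=np.eye(4);T[:3,:3]=R.from_euler('xyz',P.mean(0)[3:]).as_matrix();T[:3,3]=P.mean(0)[:3]
C=cam(d,T)
im=cv2.imwrite("pics/w8.png",d['color'][:,:,::-1])
b1=onplane(d,C,258.9,21.7,.012);b2=onplane(d,C,354.6,21.1,.012)
l1=onplane(d,C,278.3,3,.0675);l2=onplane(d,C,278.4,120,.0675)
print(b1,b2,np.linalg.norm(b1-b2),"axis",np.degrees(np.arctan2(*(b2-b1)[[1,0]]))+90)
v=l1-l2;print("leg",l1,l2,np.degrees(np.arctan2(v[1],v[0])))
n=(b2-b1)/np.linalg.norm(b2-b1);m=(b1+b2)/2
print("lateral leg rel pin axis",(l1-m)@n+.0205,(l2-m)@n+.0205)
E
```

```text
[ 0.6329 -0.0051  0.2637  3.1413  0.0031  1.8924] [0.0002 0.0002 0.     0.0003 0.0001 0.0002]
[0.5734 0.1327 0.012 ] [0.6361 0.1539 0.012 ] 0.06620771348871889 axis 108.7029406471282
leg [0.5883 0.1302 0.0675] [0.6066 0.0754 0.0675] 108.44542649403967
lateral leg rel pin axis 0.0007561420434686536 0.0004966296047086045
```

```bash
python3 -m handwheel '[{"dp":[0.3,0,0.1],"rotation":[0,0.04,-0.09]},{"dp":[0.3,0,0.08],"rotation":[0,0,0]},{"dp":[0,0,0],"rotation":[0,0,0]}]'
cat >> h.py <<'E'
def pinrel():
    for i in range(2): get_image("top")
    s=get_state();T=tcp();u=np.array([np.cos(np.radians(108.8)),np.sin(np.radians(108.8))]);n=np.array([u[1],-u[0]])
    p=(T@[0,0,.171,1])[:2]-[.5685,.188];tz=T[:3,2]
    F=s['ft_force']
    print("t",s['t'],"seat err along",round(1e3*(p@u+.088),2),"lat(toolyish)",round(1e3*p@n,2),"z axis err",round(1e3*(T[2,3]-.259),2),"yaw",round(np.degrees(np.arctan2(T[1,0],T[0,0])),2),"pitch/roll(mrad)",np.round(1e3*np.array([s['orientation'][1],(s['orientation'][0]%(2*np.pi))-np.pi]),1),"F along",round(F[:2]@u,1),"lat",round(F[:2]@n,1),"z",round(F[2],1),"M",s['wrist_torque'].round(2),"w",round(s['gripper_width'],3))
E
python3 - <<'E'
from h import *
pinrel()
E
```

```text
t: 12.7
eef_pos: [0.6278, 0.0107, 0.2586]
orientation: [3.141, -0.0, 1.899]
ft_force: [-0.4, 0.8, -1.6]
gripper_width: 0.146
t 12.8 seat err along -99.67 lat(toolyish) -0.77 z axis err -0.16 yaw 108.81 pitch/roll(mrad) [ 0.2 -0.7] F along 0.1 lat 0.1 z -1.5 M [-0.12  0.02 -0.  ] w 0.147
```

```bash
python3 - <<'E'
from h import *
snap("wrist","w9")
im=cv2.imread("pics/w9.png")[0:165,210:390];cv2.imwrite("pics/w9c.png",cv2.resize(im,None,fx=3.5,fy=3.5,interpolation=cv2.INTER_CUBIC))
E
```

```text
(no output)
```

View pics/w9c.png

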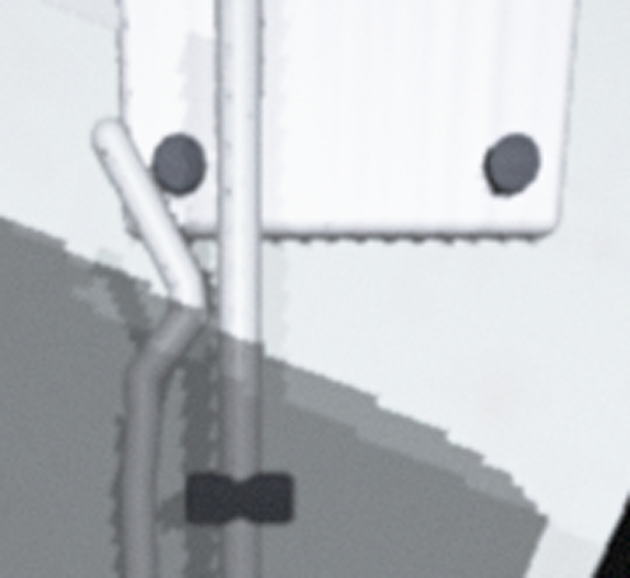

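```bash
python3 - <<'E'
from h import *
T=tcp();d=get_image("wrist");C=cam(d,T)
b1=onplane(d,C,261.1,46.9,.012);b2=onplane(d,C,356.6,46.6,.012)
n=(b2-b1)/np.linalg.norm(b2-b1);m=(b1+b2)/2
print(b1,b2,np.degrees(np.arctan2(n[1],n[0]))+90)
for v in(3,120):
    l=onplane(d,C,278.3,v,.065);print((l-m)@n+.020)
E
```

```text
[0.57449599 0.1327985  0.012     ] [0.63724505 0.15432381 0.012     ] 108.93391065092888
-0.0012592419828452404
-0.0014288890234121394
```

```bash
python3 -m handwheel '[{"dp":[0.35,0.04,0],"rotation":[0,0,0]},{"dp":[0.2,0,0],"rotation":[0,0,0]},{"dp":[0,0,0],"rotation":[0,0,0]}]'
python3 - <<'E'
from h import *
pinrel()
E
```

```text
t: 13.2
eef_pos: [0.6246, 0.0239, 0.2591]
orientation: [3.14, 0.0, 1.898]
ft_force: [0.4, 0.5, -1.1]
gripper_width: 0.145
t 13.3 seat err along -86.02 lat(toolyish) 0.5 z axis err 0.14 yaw 108.74 pitch/roll(mrad) [ 0.7 -1.5] F along -0.5 lat -0.2 z -2.0 M [-0.16  0.01  0.06] w 0.146
```

```bash
python3 -m handwheel '[{"dp":[0.12,0,0],"rotation":[0,0,0]},{"dp":[0.12,0,0],"rotation":[0,0,0]},{"dp":[0,0,0],"rotation":[0,0,0]}]'
python3 - <<'E'
from h import *
pinrel();snap("side","s10")
im=cv2.imread("pics/s10.png")[125:225,250:370];cv2.imwrite("pics/s10c.png",cv2.resize(im,None,fx=6,fy=6,interpolation=cv2.INTER_CUBIC))
im=cv2.imread("pics/t7.png")
snap("top","t10");im=cv2.imread("pics/t10.png")[150:220,190:270];cv2.imwrite("pics/t10c.png",cv2.resize(im,None,fx=8,fy=8,interpolation=cv2.INTER_CUBIC))
E
```

```text
t: 13.6
eef_pos: [0.6227, 0.0293, 0.2591]
orientation: [3.14, 0.001, 1.898]
ft_force: [-0.2, 0.1, -1.7]
gripper_width: 0.147
t 13.7 seat err along -80.08 lat(toolyish) 0.51 z axis err 0.13 yaw 108.72 pitch/roll(mrad) [ 0.7 -1.6] F along 0.5 lat -0.1 z -1.7 M [-0.13  0.    0.01] w 0.145
```

View pics/s10c.png

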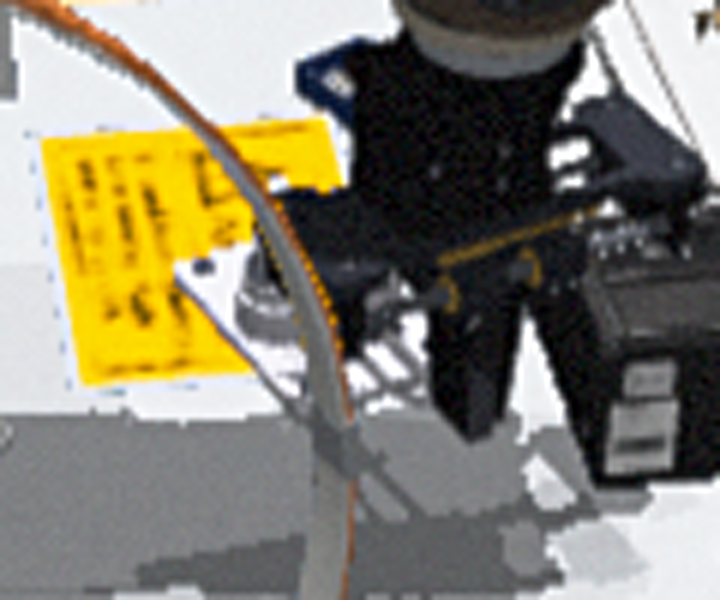

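View pics/t10c.png

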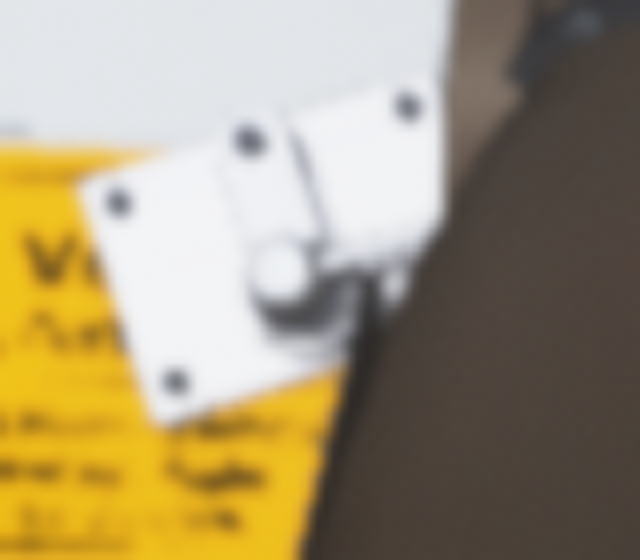

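```bash
python3 -m handwheel '[{"dp":[0.12,0,0],"rotation":[0,0,0]},{"dp":[0.12,0,0],"rotation":[0,0,0]},{"dp":[0,0,0],"rotation":[0,0,0]}]'
python3 - <<'E'
from h import *
pinrel()
E
python3 -m handwheel '[{"dp":[0.12,0,0],"rotation":[0,0,0]},{"dp":[0.12,0,0],"rotation":[0,0,0]},{"dp":[0,0,0],"rotation":[0,0,0]}]'
python3 - <<'E'
from h import *
pinrel()
E
```

```text
t: 14.1
eef_pos: [0.6208, 0.0349, 0.2591]
orientation: [3.14, 0.001, 1.897]
ft_force: [0.0, -0.5, -1.3]
gripper_width: 0.144
t 14.2 seat err along -74.18 lat(toolyish) 0.53 z axis err 0.1 yaw 108.68 pitch/roll(mrad) [ 0.8 -1.7] F along 0.1 lat 0.5 z -2.1 M [-0.12  0.01  0.05] w 0.144
t: 14.5
eef_pos: [0.6188, 0.0408, 0.2591]
orientation: [3.14, 0.001, 1.897]
ft_force: [0.2, 0.4, -0.9]
gripper_width: 0.147
t 14.6 seat err along -68.02 lat(toolyish) 0.56 z axis err 0.1 yaw 108.67 pitch/roll(mrad) [ 0.9 -1.8] F along 0.8 lat -0.2 z -1.1 M [-0.24  0.07 -0.08] w 0.145
```

```bash
python3 -m handwheel '[{"dp":[0.25,0,0],"rotation":[0,0,0]},{"dp":[0.25,0,0],"rotation":[0,0,0]},{"dp":[0,0,0],"rotation":[0,0,0]}]'
python3 - <<'E'
from h import *
pinrel()
E
python3 -m handwheel '[{"dp":[0.25,0,0],"rotation":[0,0,0]},{"dp":[0.25,0,0],"rotation":[0,0,0]},{"dp":[0.2,0,0],"rotation":[0,0,0]},{"dp":[0,0,0],"rotation":[0,0,0]}]'
python3 - <<'E'
from h import *
pinrel();snap("wrist","w11")
E
```

```text
t: 14.9
eef_pos: [0.6146, 0.0532, 0.2591]
orientation: [3.14, 0.001, 1.896]
ft_force: [0.6, -0.1, -1.4]
gripper_width: 0.146
t 15.0 seat err along -55.15 lat(toolyish) 0.61 z axis err 0.11 yaw 108.64 pitch/roll(mrad) [ 1.1 -2. ] F along 0.7 lat -1.0 z -1.0 M [-0.18 -0.03  0.03] w 0.145
t: 15.4
eef_pos: [0.6088, 0.0707, 0.2591]
orientation: [3.14, 0.001, 1.896]
ft_force: [0.4, 0.0, -1.7]
gripper_width: 0.146
t 15.5 seat err along -36.78 lat(toolyish) 0.71 z axis err 0.1 yaw 108.62 pitch/roll(mrad) [ 1.2 -2.2] F along -0.9 lat -0.3 z -1.2 M [-0.13 -0.   -0.03] w 0.145
```

View pics/w11.png

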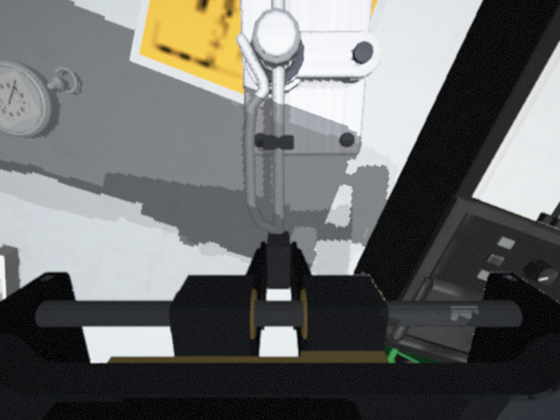

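```bash
python3 -m handwheel '[{"dp":[0.2,0,0],"rotation":[0,0,0]},{"dp":[0.2,0,0],"rotation":[0,0,0]},{"dp":[0.1,0,0],"rotation":[0,0,0]}]' 1 60
python3 - <<'E'
from h import *
pinrel()
E
python3 -m handwheel '[{"dp":[0.2,0,0],"rotation":[0,0,0]},{"dp":[0.2,0,0],"rotation":[0,0,0]}]'
python3 - <<'E'
from h import *
pinrel()
E
```

```text
t: 15.85
eef_pos: [0.6045, 0.0807, 0.2588]
orientation: [-3.141, 0.004, 1.897]
ft_force: [1.0, -9.1, 0.1]
gripper_width: 0.143
t 15.95 seat err along -25.52 lat(toolyish) -0.67 z axis err -0.26 yaw 108.7 pitch/roll(mrad) [3.2 1.2] F along -3.9 lat -2.6 z -0.8 M [-0.99  0.3   0.29] w 0.143
t: 16.15
eef_pos: [0.6015, 0.0889, 0.259]
orientation: [-3.141, 0.007, 1.898]
ft_force: [0.4, -6.6, 0.0]
gripper_width: 0.144
t 16.25 seat err along -16.46 lat(toolyish) -1.01 z axis err -0.16 yaw 108.74 pitch/roll(mrad) [5.1 1.7] F along 0.1 lat -1.3 z -1.1 M [-0.37  0.28  0.21] w 0.143
```

```bash
python3 -m handwheel '[{"dp":[0.2,0,0],"rotation":[0,-0.06,0]},{"dp":[0.1,0,0],"rotation":[0,0,0]}]'
python3 - <<'E'
from h import *
pinrel();snap("wrist","w12")
E
```

```text
t: 16.45
eef_pos: [0.599, 0.0962, 0.2591]
orientation: [-3.14, 0.011, 1.898]
ft_force: [-0.4, -2.0, 0.2]
gripper_width: 0.145
t 16.55 seat err along -10.09 lat(toolyish) -0.99 z axis err 0.02 yaw 108.75 pitch/roll(mrad) [10.   1.4] F along 2.2 lat -1.9 z -0.3 M [0.24 0.41 0.19] w 0.144
```

View pics/w12.png

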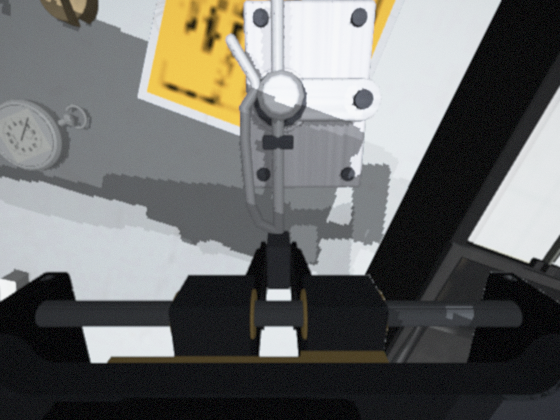

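```bash
python3 -m handwheel '[{"dp":[0.15,0,0],"rotation":[0,0.1,0]},{"dp":[0.12,0,0],"rotation":[0,0.05,0]},{"dp":[0,0,0],"rotation":[0,0,0]}]'
python3 - <<'E'
from h import *
pinrel();snap("wrist","w13")
im=cv2.imread("pics/w13.png")[40:250,200:380];cv2.imwrite("pics/w13c.png",cv2.resize(im,None,fx=2.8,fy=2.8,interpolation=cv2.INTER_CUBIC))
E
```

```text
t: 16.9
eef_pos: [0.5966, 0.1036, 0.2586]
orientation: [-3.14, -0.002, 1.897]
ft_force: [0.2, 0.4, -1.8]
gripper_width: 0.146
t 17.0 seat err along -0.94 lat(toolyish) -0.79 z axis err -0.32 yaw 108.72 pitch/roll(mrad) [-1.8  1.2] F along -0.3 lat -0.7 z -1.7 M [-0.22  0.01 -0.01] w 0.145
```

View pics/w13c.png

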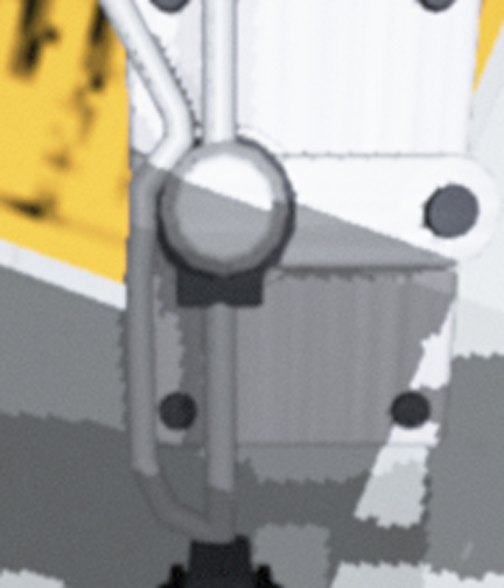

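```bash
python3 -m handwheel '[{"dp":[0,0,0],"rotation":[0,0,0]},{"dp":[0,0,0],"rotation":[0,0,0]},{"dp":[0,0,0],"rotation":[0,0,0]},{"dp":[0,0,0],"rotation":[0,0,0]},{"dp":[0,0,0],"rotation":[0,0,0]}]' 0.4 60
python3 - <<'E'
from h import *
pinrel();snap("wrist","w14")
im=cv2.imread("pics/w14.png")[40:300,180:400];cv2.imwrite("pics/w14c.png",cv2.resize(im,None,fx=2.3,fy=2.3,interpolation=cv2.INTER_CUBIC))
E
```

```text
t: 17.55
eef_pos: [0.5971, 0.1029, 0.2592]
orientation: [3.141, -0.001, 1.897]
ft_force: [-0.8, -0.1, 0.8]
gripper_width: 0.507
t 17.65 seat err along -1.47 lat(toolyish) -0.33 z axis err 0.2 yaw 108.67 pitch/roll(mrad) [-1.5 -0.2] F along -0.2 lat -0.3 z 0.1 M [-0.09  0.02 -0.04] w 0.574
```

View pics/w14c.png

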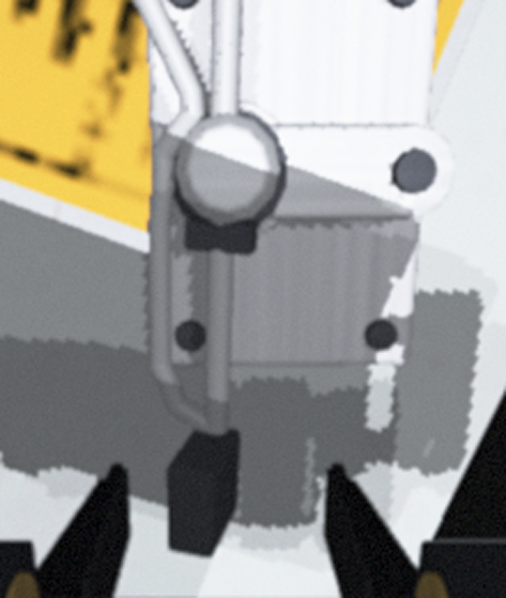

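```bash
python3 -m handwheel '[{"dp":[0,0,-0.5],"rotation":[0,0,0]},{"dp":[0,0,-1],"rotation":[0,0,0]},{"dp":[0,0,-1],"rotation":[0,0,0]},{"dp":[0,0,-1],"rotation":[0,0,0]},{"dp":[-0.5,0,-1],"rotation":[0,0,0]},{"dp":[-1,0,-0.5],"rotation":[0,0,0]},{"dp":[-1,0,0],"rotation":[0,0,0]},{"dp":[0,0,0],"rotation":[0,0,0]}]'
python3 - <<'E'
from h import *
pinrel();snap("wrist","w15");snap("side","s15");snap("top","t15")
im=cv2.imread("pics/w15.png")[0:250,180:400];cv2.imwrite("pics/w15c.png",cv2.resize(im,None,fx=2.4,fy=2.4,interpolation=cv2.INTER_CUBIC))
im=cv2.imread("pics/s15.png")[125:225,250:370];cv2.imwrite("pics/s15c.png",cv2.resize(im,None,fx=6,fy=6,interpolation=cv2.INTER_CUBIC))
E
```

```text
t: 18.5
eef_pos: [0.6168, 0.0426, 0.3962]
orientation: [3.138, 0.0, 1.899]
ft_force: [-0.1, 0.7, -0.3]
gripper_width: 0.601
t 18.6 seat err along -63.2 lat(toolyish) -0.62 z axis err 136.62 yaw 108.85 pitch/roll(mrad) [-0.7 -2.6] F along 0.3 lat -0.1 z -0.2 M [-0.1   0.05 -0.02] w 0.596
```

View pics/w15c.png

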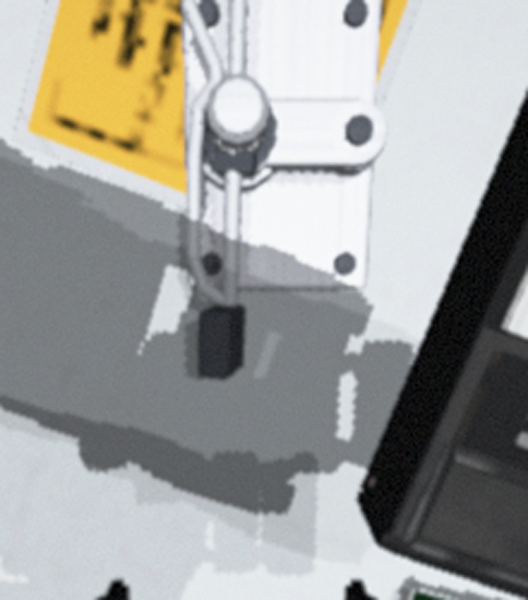

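View pics/s15c.png

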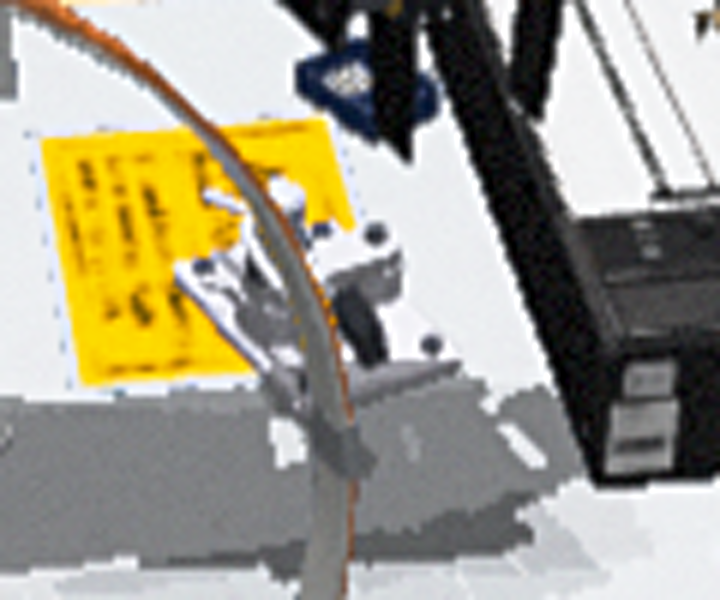

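View pics/t15.png

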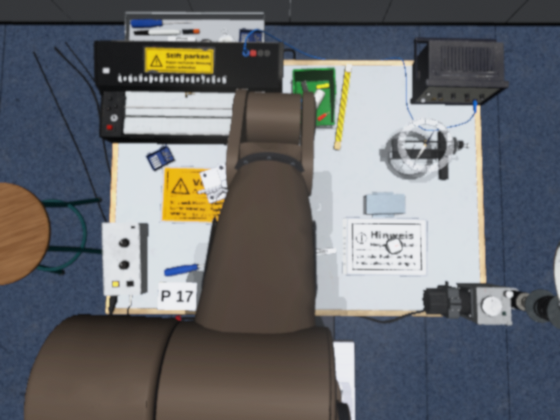

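```bash
python3 - <<'E'
from h import *
a=cv2.imread("pics/w15.png")
for i in range(5): get_image("top")
snap("wrist","w16");b=cv2.imread("pics/w16.png");print(cv2.absdiff(a,b)[0:200,180:400].mean(),np.sort(cv2.absdiff(a,b)[0:200,180:400].ravel())[-20:])
T=tcp();d=get_image("wrist");C=cam(d,T)
f=lambda a,b:(180+a/2.4,b/2.4)
A=onplane(d,C,*f(223,304),.0615);P=onplane(d,C,*f(238,105),.084)
u=np.array([np.cos(np.radians(108.8)),np.sin(np.radians(108.8)),0])
print("head front to pin (expect ~72)",1e3*(P-A)@u)
E
```

```text
4.506159090909091 [ 93  94  94  94  94  94  95  95  95  96  96  97  97  98 110 110 111 111
 112 112]
head front to pin (expect ~72) 71.12113985749896
```

```bash
python3 - <<'E'
from h import *
p=tcp()[:3,3]
f=[]
for i in range(3):
    f.append(cv2.cvtColor(get_image("wrist")["color"],cv2.COLOR_RGB2GRAY)[0:200,180:400].astype(np.float32))
    for j in range(4): get_image("top")
a15=cv2.cvtColor(cv2.imread("pics/w15.png"),cv2.COLOR_BGR2GRAY)[0:200,180:400].astype(np.float32)
for x,y in((a15,f[0]),(f[0],f[1]),(f[1],f[2])):print(cv2.phaseCorrelate(x,y),abs(x-y).mean(),abs(x-y).max())
# fin region only
for x,y in((f[0],f[1]),(f[1],f[2])):print(cv2.phaseCorrelate(x[115:165,5+60-60:35].copy(),y[115:165,5:35].copy()))
print(p,tcp()[:3,3],get_state()['t'])
cv2.imwrite("pics/w17.png",cv2.resize(f[2],None,fx=2.4,fy=2.4))
E
```

```text
((0.9121223164555516, 0.29154899942953705), 1.0149720730251737) 3.734341 98.0
((0.3761169567221856, -0.21228884844198603), 0.9948946319580078) 2.5213637 79.0
((0.4661237888879981, -0.035476806233887714), 0.9777518296983507) 1.7263637 52.0
((7.440038028558736, -16.790135388173788), 0.07029620997111002)
((-8.679038646592108, -17.45017713393281), 0.0777761709690094)
[0.61642295 0.04482184 0.39456689] [0.61646622 0.04460409 0.3946675 ] 19.85[ WARN:0@30.974] global loadsave.cpp:1063 imwrite_ Unsupported depth image for selected encoder is fallbacked to CV_8U.
```

View pics/w17.png

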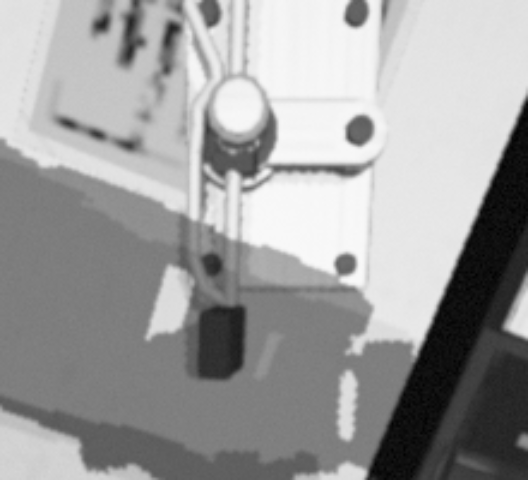

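```bash
python3 -c "from bench import hand_in;print(hand_in())"
```

```text
the job is handed in; nothing more can be done
None
```

I drew the cotter out of the keeper by its leg tip and regripped it by the finger tab. I then pushed the leg through the pin's cross hole until the bow went over the pin, let go and backed the gripper away. I handed it in at about 20 s of the 51 s allowed.

**Seating:**
- By the arm's own readings, the seat point was about 1 mm short of the hole centre, with almost no force left, just before I let go.
- A wrist picture afterwards gave 71 mm from the front of the tab to the pin, against 72 mm expected.
- The bow's nose is past the pin, with about the same gap to the leg as when relaxed. I judged this by eye, because the bow joint angle can't be read.

**After release:** the cotter rolled a little about its leg, so the tab leans towards the bow side. It looked the same in the later pictures. The small shifts between frames fit the arm settling, and my separate frame comparison on the tab alone gave no usable result.

**Other limits:**
- **Side camera:** it was no use for the fit, because the ring in the foreground hid the leg.
- **Hole height:** I set it from the arm's readings only, and the leg went in without resistance.
- **Bystanders:** I measured none of their positions at the end. The last top picture shows no disturbance where it can be seen, though the arm hides part of the table.

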